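# Take a spring-gauge reading and hold up the recorder cassette

## Task

Take a reading on the test stand: pull the black tab of its spring gauge out until the red pointer stands over the green marker, hold it there for about a second, then let the slide run back home. Then pinch the two orange catches on the sides of the grey recorder cassette fully in, lift the cassette straight up out of its dock, and finish still holding it upright by the pinched catches, well clear of the dock (at least 5 cm above its rim). Leave the brass bush, the plug gauge and the spanner beside the stand where they lie.

Things in the scene. Friction and masses are not known exactly. Their poses are not given: they have to be found in the camera images.
- stand: Fixed test stand: grey base plate 220 (x) x 270 (y) x 8 mm. Origin: centre of its underside, on the bench; z up. Spring gauge along its x at y = -70 mm (white scale, aluminium rail, blue housing at +x; at most 35 mm high). Black open-topped cassette dock, 86 (x) x 64 (y) mm, centred at x = 0, y = +65 mm; inner floor 12 mm, rim 38 mm above the bench.
- dock_floor (a point): Centre of the dock's inner floor, 12 mm above the bench; axes as the stand's.
- gauge_slide (a joint): How far the gauge's slide is pulled out, in m: 0 = home, stop at 0.070. It is pulled along the stand's -x. A spring draws it back: about 3 N at home, rising 1.5 N per cm (12 N at 0.06 m); let go of, it runs home in well under a second.
- tab_grip (a point): Middle of the gauge's black upright pull tab (moves with the slide), 56 mm above the bench. Tab: 14 mm thick (stand x), 26 mm wide (stand y), from 32 to 74 mm above the bench; nothing else of the gauge is higher than 35 mm, so fingers can close on it from above along the stand's x or y. Axes as the stand's.
- pointer (a point): Tip of the red pointer (2.5 mm wide bar) which moves with the slide and reaches from the carriage over the scale. Axes as the stand's.
- marker_green: Green marker on the white scale at the length to pull to: 10 mm wide (stand x), 26 mm in y, fixed during the job. Origin: its middle, on the scale's surface; axes as the stand's. The pointer stands over it when both have the same x in the stand's frame.
- cassette: Loose grey recorder cassette, black top, 70 (x) x 36 (y) x 72 mm high, about 0.2 to 0.3 kg, in the dock with 2 to 3 mm play. Origin: centre of its underside; z up, x and y as the stand's. On its +y and -y sides sits an orange catch whose barb holds under the dock's rim (4 mm overlap) until pressed in; without both pressed it will not come out.
- cassette_grip (a point): Midpoint between the two orange catch buttons: 48 mm above the cassette's underside, 60 mm above the bench while seated. Each button is 22 mm wide (cassette x) and 28 mm high (34 to 62 mm above the underside). Their outer faces are 54 mm apart at rest and 40 mm apart fully pinched, along the cassette's y. Axes as the cassette's.
- catch_left (a joint): How far the catch on the cassette's +y side is pressed in, in m: 0 = out, 0.007 = fully in. Sprung: about 1.2 N at 0 and 4 N fully in.
- catch_right (a joint): The same for the catch on the cassette's -y side.
- bush_brass: Bystander: loose brass-coloured flanged bush, 48 mm across, 38 mm high, on the bench beyond the stand's +y edge. Origin: centre of its underside.
- plug: Bystander: loose grey double-ended plug gauge, 99 mm long, 19 mm across, lying on the bench beyond the stand's +y edge. Origin: centre of its underside.
- spanner: Bystander: loose spanner, 178 mm long, 34 mm wide, 10 mm high, lying on the bench beyond the stand's -y edge. Origin: centre of its underside.
Mind the look-alikes: they are no part of the job. There is more than one size of the cassette; the one meant has the size given above.

How it is judged:
By the outcome, as a careful person would: the job done as asked, in the order asked, and still so for the second after the job is handed in, while the arm keeps its last pose, push and grip.
It also fails if it takes over 54 s, if anything falls off the work surface, if the arm or the gripper's body presses on something with over 40 N, if the wrist force passes 120 N, or if a joint passes its speed limit or range.

## Robot

A 6-joint arm with a two-finger parallel gripper is mounted at the origin on a cart in front of the work surface, level with it; the furniture and walls round the work are solid. World frame = base frame: x ahead of the robot, y to its left, z up, the work surface at z = 0. Lengths are in m, angles in rad, forces in N, time in s.
With the tool pointing down it reaches from about 0.3 to 0.95 m from the base axis. Payload 3.1 kg.
Tool frame: the origin (TCP) lies at the centre of the arm's flange, where the gripper is bolted on; the fingertips stand 173 mm ahead of it and the grasp point (between the pads) lies 155 mm ahead of it (env.tcp_to_tips is the x of the fingertips in the tool frame, in m); x points along the fingers, z is the direction in which the jaws open and shut, and the axes are right-handed (so a half turn about x gives the same grasp; the last joint's range is limited). The gripper opens to 85 mm and grips with 20 to 120 N. Pads are 22 mm wide; open, the fingers measure 114 mm over their backs; the gripper's body (76 mm by 85 mm) begins 54 mm behind the grasp point. The pads swing forward as they close: fully open they stand 13 mm farther back than shut.
Start: joints at [-1.18, 0.308, 1.634, -0, 1.2, -0.07], TCP at [0.278, -0.56, 0.405] pointing down, gripper open.
Joint ranges: [-3.06, 3.06], [-0.79, 1.96], [0.05, 2.63], [-1.19, 4.34], [0.05, 2.64], [-2.94, 2.94]. Speed limits (rad/s): [2.79, 2.79, 3.14, 3.14, 3.14, 3.14].

## Interface

Orientations are given as a rotation vector (axis times angle).
In Python, from plant import observe, camera, job, env gives the robot as it stands.
- The arm moves only by the tool step_arm, never from a script. Its arguments are lists of equal length, an entry for each row: "translation": the shift along the tool's x, y, z in mm, a list of three; "dr": the turn, a rotation vector about the tool's x, y, z in rad, a list of three. A call has 1 to 8 rows; each row is the pose to reach, as a shift and turn from the pose commanded when the call began, along the tool's axes at that moment; what a row does not reach only later rows make up. A row lasts 1/8 s, in which the tool goes at most 62.5 mm and 10.7 degrees, less where a joint would pass 70% of its speed; a pose out of reach is approached as far as the arm can. A call with a gripper value outside its range is refused whole. "gripper" is the gripper's target within -1 to 1 (fully open at 1, half-way at 0, shut at -1), set as the call begins (left out, the last holds). The fingers move at their own pace and stop on an object; the grip force is fixed at half the most. Time passes only in rows, so rows that repeat a pose let the fingers close. It gives the time, the measured TCP pose, the force and the opening at its end, in the units of the state.
- observe(): the state, without advancing time (a new reading comes with each control period).
- camera(name): name is "scene" or "top"; returns a dict with "frame" (480x640x3 uint8, red, green, blue), "range_z" (480x640 float32, m along the optical axis (not along the pixel's ray), 0 where there is no reading), "vertical_fov" (degrees; the focal length in pixels is half the picture's height over the tangent of half this angle, whatever the lens; pixels are square), "cx", "cy" (the principal point, pixels), "k1" (the pictures are not rectified: a ray, as slopes to the right and down, at radius r is drawn at 1 + k1 r^2 times it, then the intrinsics apply), "R" (3x3) and "t" (3): a world point X has camera coordinates R X + t. Camera axes: x right, y down, z forward; pixel columns grow to the right and rows downward; lengths in m; the calibration is good to about 2 mm. A picture is of the moment at which its call begins.
- job.hand_in(): hands the job in, once; it reports no verdict.
The state is a dict: "time": time; "joint_positions": joint angles; "dq": joint speeds; "joint_torque": joint torques, N m; "eef_pos": TCP position; "ee_rot": TCP orientation; "force": force on the tool from outside, world axes, zero at the start; "wrist_torque": the same for the moment, N m; "opening": opening from 0.0 (shut) to 1.0 (fully open).
Only numpy, scipy, OpenCV 4.12 (cv2) and the standard library are available. Lean on these libraries where they do the work, as an engineer would, in place of code of your own. Each camera call takes 0.05 s, during which the arm holds its last target.

## Working session

There is one attempt and no reset: what is moved stays moved. The work goes in short steps, Python scripts to look and compute and a tool call to move; the robot and the scene stay as the last step left them, time stands still between calls to the robot, and variables do not carry over. Pictures are saved under pics/ and viewed, and the job is handed in when it is done.

Besides the shell and the picture viewer there is one more tool, called after "Request:" in YAML: its name, and indented under it one key for each argument. step_arm: Moves the arm, as the interface text tells. Its arguments: {"type":"object","properties":{"translation":{"type":"array","items":{"type":"array","items":{"type":"number"}}},"dr":{"type":"array","items":{"type":"array","items":{"type":"number"}}},"gripper":{"type":"number"}},"required":["translation","dr"]}

```bash
ls; mkdir -p pics
cat > h.py <<'E'
import numpy as np, cv2
from plant import observe, camera, job, env
def K(c):
    f=240/np.tan(np.radians(c["vertical_fov"])/2); return np.array([[f,0,c["cx"]],[0,f,c["cy"]],[0,0,1.]])
def slopes(c,uv):
    uv=np.atleast_2d(np.array(uv,float)); k=K(c)
    d=np.array([c["k1"],0,0,0],float)
    return cv2.undistortPoints(uv.reshape(-1,1,2),k,d).reshape(-1,2)
def plane(c,uv,z):
    s=slopes(c,uv); R=np.array(c["R"]);t=np.array(c["t"])
    o=-R.T@t; d=np.c_[s,np.ones(len(s))]@R
    return o+d*((z-o[2])/d[:,2])[:,None]
def depth(c,uv):
    s=slopes(c,uv); uv=np.atleast_2d(uv).astype(int)
    z=c["range_z"][uv[:,1],uv[:,0]]
    return (np.c_[s,np.ones(len(s))]*z[:,None]-np.array(c["t"]))@np.array(c["R"])
def proj(c,X):
    p,_=cv2.projectPoints(np.atleast_2d(np.array(X,float)),cv2.Rodrigues(np.array(c["R"]))[0],np.array(c["t"]),K(c),np.array([c["k1"],0,0,0.]))
    return p.reshape(-1,2)
def save(c,n): cv2.imwrite(n,c["frame"][:,:,::-1])
E
python3 - <<'E'
from h import *
import pickle
for n in("scene","top"):
    c=camera(n); save(c,f"pics/{n}0.png"); pickle.dump(c,open(n+"0.pkl","wb"))
    print(n,c["k1"],c["vertical_fov"],-np.array(c["R"]).T@np.array(c["t"]))
print(observe())
E
```

```text
pics
scene -0.10494783375051761 54.169089845728344 [ 0.15978602 -0.52556873  0.5672562 ]
top -0.06349438974031531 56.012205409110784 [0.4678462  0.0226025  1.04615228]
{'time': 0.1, 'joint_positions': array([-1.17971747e+00,  3.08930710e-01,  1.63505414e+00,  1.40008698e-05,
        1.19971247e+00, -6.96899630e-02]), 'dq': array([-1.11311897e-03, -5.09043584e-04, -3.40487307e-03,  8.18560022e-05,
        1.58794696e-03,  7.08346836e-04]), 'joint_torque': array([-6.46837416e-04, -4.16407228e+01, -2.77645040e+01, -1.08334243e-04,
        4.03018363e-03,  1.31099773e-05]), 'eef_pos': array([ 0.27773467, -0.55947318,  0.40355602]), 'ee_rot': array([ 0.86469842,  1.39436267, -0.8626636 ]), 'force': array([ 0.10885033,  0.65021415, -1.09819143]), 'wrist_torque': array([ 0.02125561,  0.01397428, -0.00775073]), 'opening': 0.9991403545514288}
```

View pics/scene0.png

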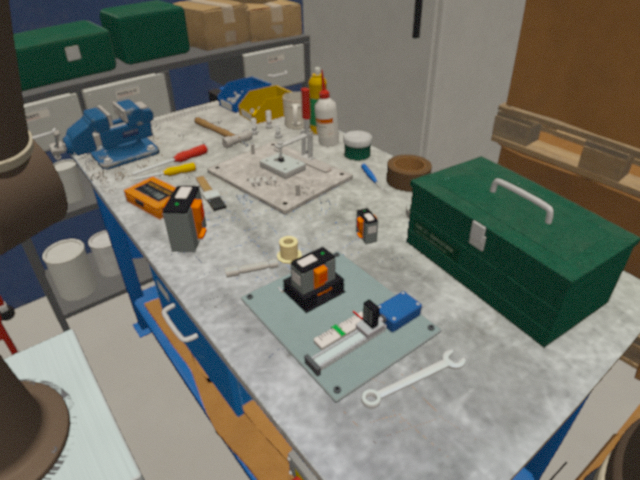

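View pics/top0.png

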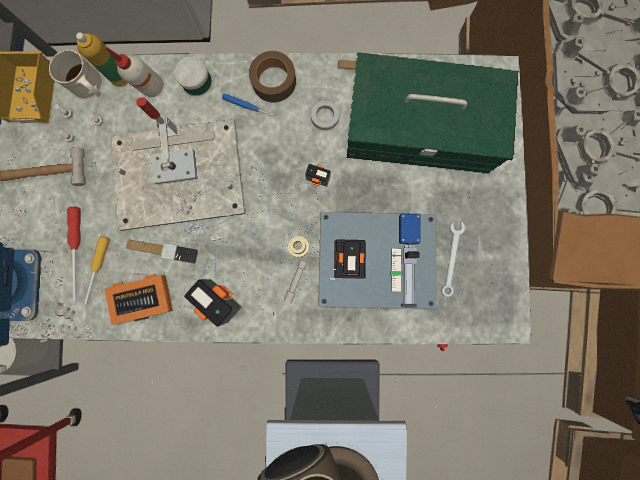

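Three cassettes are visible in the top view. One is in the dock at (349,259), a bigger loose one is at (211,302), and a smaller one is at (318,174). The docked one sits on the stand as described, so I'll check its size and measure the stand.

Run:
```python
from h import *
import pickle
c=pickle.load(open("top0.pkl","rb")); s=pickle.load(open("scene0.pkl","rb"))
# enlarged
f=c["frame"][200:320,300:480,::-1]; cv2.imwrite("pics/top_crop.png",cv2.resize(f,None,fx=4.4,fy=4.4,interpolation=cv2.INTER_CUBIC))
f=s["frame"][220:410,220:480,::-1]; cv2.imwrite("pics/scene_crop.png",cv2.resize(f,None,fx=3,fy=3,interpolation=cv2.INTER_CUBIC))
for uv in [(378,300),(360,225),(350,252),(409,227),(412,256),(470,190),(318,172),(208,300)]: print(uv,c["frame"][uv[1],uv[0]],depth(c,uv).round(4))
# stand plate mask by colour
hsv=cv2.cvtColor(c["frame"],cv2.COLOR_RGB2HSV)
print(hsv[300,378],hsv[225,360],hsv[300,330])
```

```text
(378, 300) [125 137 143] [[ 0.4282 -0.0953  0.0044]]
(360, 225) [132 144 146] [[ 0.6005 -0.0538  0.0089]]
(350, 252) [55 51 52] [[ 0.5327 -0.0269  0.0836]]
(409, 227) [ 53  90 148] [[ 0.5932 -0.1625  0.0359]]
(412, 256) [51 49 50] [[ 0.5256 -0.1617  0.0717]]
(470, 190) [144 145 134] [[ 0.6873 -0.316  -0.0019]]
(318, 172) [228 220 205] [[0.7145 0.0436 0.0524]]
(208, 300) [223 216 202] [[0.429  0.2695 0.1045]]
[100  32 143] [ 94  24 146] [ 97  31 148]
```

View pics/top_crop.png

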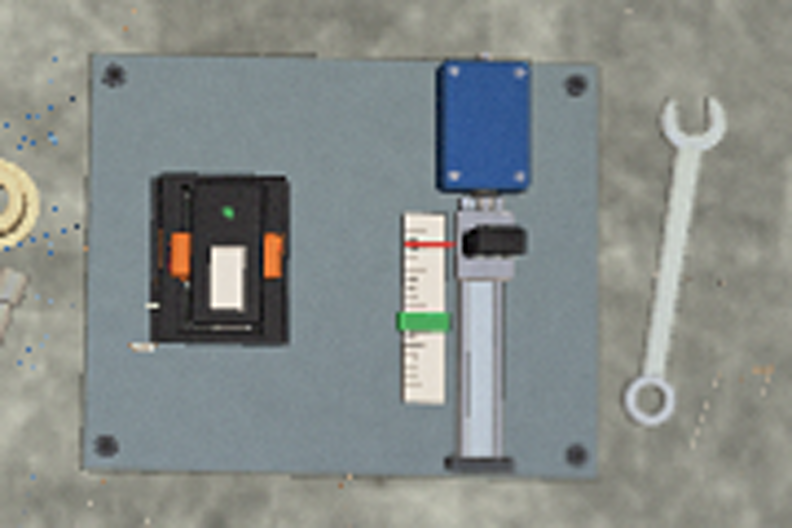

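View pics/scene_crop.png

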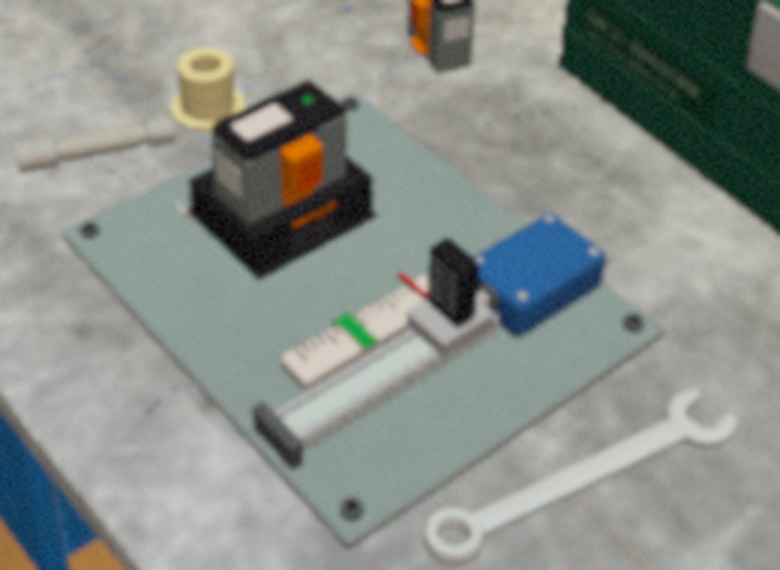

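The top crop shows the stand corners at roughly (90,53), (600,65), (600,478) and (82,470) in crop pixels. The red pointer is at (428,244), the green marker at (424,321), the tab top at (497,241) and the orange buttons at (180,255) and (273,255). Next I'll turn these into positions.

```bash
cat > m.py <<'E'
from h import *
def cents(c,box):
    x0,y0,x1,y1=box
    f=c["frame"].astype(int); r,g,b=f[...,0],f[...,1],f[...,2]
    ms={'red':(r>g+60)&(r>b+60)&(g<100)&(abs(g-b)<25),'green':(g>r+50)&(g>b+30),'orange':(r>170)&(g<160)&(b<90)&(g>b+30)}
    out={}
    for k,m in ms.items():
        M=np.zeros(m.shape,np.uint8); M[y0:y1,x0:x1]=m[y0:y1,x0:x1]
        n,l,st,ce=cv2.connectedComponentsWithStats(M)
        out[k]=[(ce[i].round(2),st[i].tolist()) for i in range(1,n) if st[i,4]>=4]
    return out
E
python3 - <<'E'
from m import *
import pickle
c=pickle.load(open("top0.pkl","rb")); s=pickle.load(open("scene0.pkl","rb"))
P=np.array([(90,53),(600,65),(600,478),(82,470)])/4.4+[300,200]-0.4
W=plane(c,P,.008); print(W.round(4)); 
for i in range(4): print(np.linalg.norm(W[i]-W[i-1]).round(4))
# refine by lower-contrast mask: minAreaRect
hsv=cv2.cvtColor(c["frame"],cv2.COLOR_RGB2HSV)
m=((hsv[...,0]>85)&(hsv[...,0]<110)&(hsv[...,1]>18)&(hsv[...,1]<70)&(hsv[...,2]>100)&(hsv[...,2]<175)).astype(np.uint8)
M=np.zeros_like(m); M[200:320,305:450]=m[200:320,305:450]
M=cv2.morphologyEx(M,cv2.MORPH_OPEN,np.ones((3,3)))
n,l,st,ce=cv2.connectedComponentsWithStats(M); i=1+np.argmax(st[1:,4])
cnt=max(cv2.findContours((l==i).astype(np.uint8),0,1)[0],key=cv2.contourArea)
w=plane(c,cnt.reshape(-1,2),.008)[:,:2]
rr=cv2.minAreaRect(w.astype(np.float32)); print("rect",rr); 
for n,cc,box in(("top",c,(310,200,450,320)),("scene",s,(230,230,450,390))):
    print(n)
    for k,v in cents(cc,box).items():
        for ce,st in v: print(k,ce,st,[plane(cc,ce,z).round(4)[0,:2].tolist() for z in (.02,.03,.06)],depth(cc,ce).round(4))
# tab top: dark pixels
f=c["frame"]; 
d=depth(c,[(u,v) for v in range(245,270) for u in range(400,430)])
t=d[(d[:,2]>.06)&(d[:,2]<.09)]; print("tab depth pts",len(t),t.mean(0),t.min(0),t.max(0))
d=depth(c,[(u,v) for v in range(235,285) for u in range(325,372)])
t=d[(d[:,2]>.078)&(d[:,2]<.1)]; print("cas top",len(t),t.mean(0),cv2.minAreaRect(t[:,:2].astype(np.float32)))
E
```

```text
[[ 0.6313  0.039   0.008 ]
 [ 0.6268 -0.2311  0.008 ]
 [ 0.4102 -0.2275  0.008 ]
 [ 0.413   0.0414  0.008 ]]
0.2184
0.2701
0.2166
0.269
rect ((0.5211106538772583, -0.05705961585044861), (0.19133217632770538, 0.2159118950366974), 89.1592788696289)
top
red [397.5 255. ] [392, 255, 12, 1, 12] [[0.5308, -0.1384], [0.5302, -0.1368], [0.5283, -0.1321]] [[ 0.5302 -0.1368  0.0299]]
green [351.5 247.5] [351, 247, 2, 2, 4] [[0.5473, -0.0335], [0.5465, -0.033], [0.5442, -0.0313]] [[ 0.5424 -0.0301  0.0827]]
green [395.5 272.5] [390, 271, 12, 4, 48] [[0.491, -0.1335], [0.4908, -0.132], [0.4901, -0.1274]] [[ 0.491  -0.1336  0.0191]]
orange [340.5 257. ] [339, 253, 4, 9, 36] [[0.5254, -0.0085], [0.5249, -0.0082], [0.5232, -0.0073]] [[ 0.5224 -0.0069  0.073 ]]
orange [361.5  257.74] [360, 253, 4, 10, 38] [[0.524, -0.0563], [0.5235, -0.0555], [0.5218, -0.0532]] [[ 0.521  -0.0521  0.0747]]
scene
red [355.38 313.12] [353, 312, 5, 4, 8] [[0.5364, -0.1243], [0.5295, -0.1317], [0.5089, -0.1537]] [[ 0.5311 -0.13    0.0277]]
green [322. 253.] [321, 252, 3, 3, 9] [[0.5933, 0.0366], [0.5854, 0.0263], [0.5616, -0.0045]] [[ 0.5414 -0.0307  0.0855]]
green [338.08 329.52] [332, 324, 13, 12, 63] [[0.4912, -0.1346], [0.4852, -0.1417], [0.467, -0.1631]] [[ 0.4921 -0.1336  0.0186]]
orange [358.85 234.46] [357, 233, 5, 4, 13] [[0.6887, 0.038], [0.679, 0.0277], [0.65, -0.0032]] [[0.6999 0.0499 0.0085]]
orange [320.13 269.24] [314, 265, 13, 9, 68] [[0.5607, 0.0005], [0.5533, -0.0091], [0.5314, -0.038]] [[ 0.5215 -0.0509  0.0735]]
tab depth pts 86 [ 0.52972314 -0.16364125  0.0718729 ] [ 0.52337015 -0.17709917  0.06008196] [ 0.53705237 -0.15159262  0.07644982]
cas top 550 [ 0.5214763  -0.02900404  0.08323627] ((0.522279679775238, -0.029170140624046326), (0.0689237117767334, 0.03450896963477135), 0.04263056442141533)
```

The docked cassette's top measures 69 x 35 mm, against 70 x 36 given, at z = 0.083. The loose ones differ: tops at 104 mm and 52 mm. So the docked one at (349,259) is the target. Stand yaw comes to about -0.85°, and the stand centre and dock positions agree. Next: sub-pixel pointer and marker positions, and the move numbers.

```bash
cat >> m.py <<'E'
from scipy.spatial.transform import Rotation as Ro
YAW=-0.0148
ux=np.array([np.cos(YAW),np.sin(YAW)]); uy=np.array([-np.sin(YAW),np.cos(YAW)])
C=np.array([0.5203,-0.0946])
def gauge(c):
    "subpixel pointer & marker x in the stand frame"
    f=c["frame"].astype(float); r,g,b=f[...,0],f[...,1],f[...,2]
    res={}
    for k,w,z in(('red',np.clip(r-np.maximum(g,b)-30,0,None)*(g-b<25),.030),('green',np.clip(g-np.maximum(r,b)-25,0,None),.019)):
        a=proj(c,np.array([[*(C+ux*x+uy*y),z] for x in(-.05,.03) for y in (-.055,-.03)])) 
        x0,y0=np.floor(a.min(0)).astype(int)-2; x1,y1=np.ceil(a.max(0)).astype(int)+3
        W=np.zeros(r.shape); W[y0:y1,x0:x1]=w[y0:y1,x0:x1]
        yy,xx=np.nonzero(W>0); ww=W[yy,xx]
        uv=[(xx*ww).sum()/ww.sum(),(yy*ww).sum()/ww.sum()]
        p=plane(c,uv,z)[0,:2]-C
        res[k]=(np.round(uv,2),(np.array([p@ux,p@uy])*1000).round(2),len(ww))
    res['pull_mm']=round(float(res['red'][1][0]-res['green'][1][0]),2)
    return res
# tool: x down, z along +-stand y
def target(sign):
    x=np.array([0,0,-1.]); z=sign*np.array([*uy,0]); y=np.cross(z,x); return np.c_[x,y,z]
def delta(pos_grasp,R,off=.155):
    o=observe(); R0=Ro.from_rotvec(o['ee_rot']).as_matrix()
    tcp=np.array(pos_grasp)-R[:,0]*off
    return (R0.T@(tcp-o['eef_pos'])*1000).round(1), Ro.from_matrix(R0.T@R).as_rotvec().round(4), tcp
E
python3 - <<'E'
from m import *
import pickle
for n in("top","scene"): print(n,gauge(pickle.load(open(n+"0.pkl","rb"))))
o=observe(); print(Ro.from_rotvec(o['ee_rot']).as_matrix().round(3))
tab=np.array([.5297,-.1640])
print('tab stand',(tab-C)@ux,(tab-C)@uy)
for s in(1,-1):
    for z in(.20,.058): print(s,z,delta([*tab,z],target(s)))
E
```

```text
top {'red': (array([396.99, 255.01]), array([ 10.43, -40.91]), 17), 'green': (array([395.62, 272.45]), array([-28.61, -39.77]), 52), 'pull_mm': 39.04}
scene {'red': (array([357.23, 314.56]), array([  9.98, -41.23]), 32), 'green': (array([338.24, 329.65]), array([-27.87, -40.03]), 83), 'pull_mm': 37.85}
[[-0.001  0.896  0.445]
 [ 0.002  0.445 -0.896]
 [-1.     0.    -0.002]]
tab stand 0.01042605303447461 -0.06925328452948873
1 0.2 (array([  49.1,  401.5, -242.1]), array([-2.666e+00, -5.000e-04, -2.800e-03]), array([ 0.5297, -0.164 ,  0.355 ]))
1 0.058 (array([ 191.1,  401.5, -241.8]), array([-2.666e+00, -5.000e-04, -2.800e-03]), array([ 0.5297, -0.164 ,  0.213 ]))
-1 0.2 (array([  49.1,  401.5, -242.1]), array([ 4.756e-01, -2.100e-03,  3.000e-04]), array([ 0.5297, -0.164 ,  0.355 ]))
-1 0.058 (array([ 191.1,  401.5, -241.8]), array([ 4.756e-01, -2.100e-03,  3.000e-04]), array([ 0.5297, -0.164 ,  0.213 ]))
```

Request:
step_arm:
  translation:
    - [5,40,-24]
    - [10,90,-54]
    - [16,145,-87]
    - [22,200,-121]
    - [28,255,-154]
    - [35,305,-184]
    - [42,355,-214]
    - [49,401,-242]
  dr:
    - [0.06,0,0]
    - [0.12,0,0]
    - [0.18,0,0]
    - [0.24,0,0]
    - [0.3,0,0]
    - [0.36,0,0]
    - [0.42,0,0]
    - [0.476,-0.002,0]
  gripper: 1

```text
time: 1.1
eef_pos: [0.5301, -0.1627, 0.3551]
ee_rot: [1.22, 1.2, -1.222]
force: [1.0, -0.9, -0.3]
opening: 0.997
```

Run:
```python
from m import *
o=observe(); print(o['time'],o['force'],o['joint_positions'].round(2)); tab=np.array([.5297,-.1640])
for z in(.1,.058): print(delta([*tab,z],target(-1)))
c=camera("top"); save(c,"pics/t1.png"); c=camera("scene"); save(c,"pics/s1.png")
```

```text
1.1 [ 0.96604041 -0.93300323 -0.32505598] [-0.38  0.23  1.84 -0.    1.07  1.21]
(array([100.1,  -0.4,   1.2]), array([-0.0016,  0.0018, -0.0002]), array([ 0.5297, -0.164 ,  0.255 ]))
(array([142.1,  -0.4,   1.1]), array([-0.0016,  0.0018, -0.0002]), array([ 0.5297, -0.164 ,  0.213 ]))
```

Run:
```python
import cv2,numpy as np
a=cv2.imread("pics/t1.png");b=cv2.imread("pics/s1.png")
cv2.imwrite("pics/c1.png",np.hstack([cv2.resize(a[160:340,280:480],(400,360)),cv2.resize(b[130:400,220:460],(320,360))]))
```

```text
(no output)
```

View pics/c1.png

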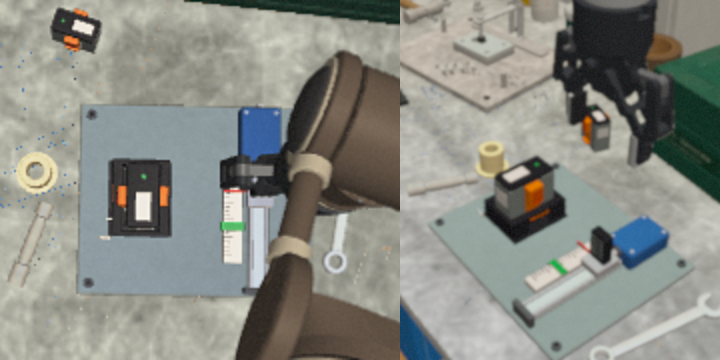

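The gripper is above the tab with the jaws along stand y. The scene camera sees the gauge clearly, with the tab at about (600,243) in the picture. Descending.

Request:
step_arm:
  translation:
    - [20,0,0.5]
    - [45,0,1]
    - [75,0,1]
    - [100,0,1]
    - [122,0,1]
    - [136,0,1]
    - [142,0,1]
    - [142,0,1]
  dr:
    - [0,0,0]
    - [0,0,0]
    - [0,0,0]
    - [0,0,0]
    - [0,0,0]
    - [0,0,0]
    - [0,0,0]
    - [0,0,0]

```text
time: 2.2
eef_pos: [0.5295, -0.1663, 0.2137]
ee_rot: [1.219, 1.2, -1.221]
force: [-1.0, 0.6, 0.0]
opening: 0.996
```

Run:
```python
from m import *
o=observe(); print(o['time'],o['force']); tab=np.array([.5297,-.1640])
print(delta([*tab,.058],target(-1)))
c=camera("scene"); cv2.imwrite("pics/s2.png",cv2.resize(c["frame"][220:400,260:460,::-1],None,fx=3.2,fy=3.2,interpolation=2)); print(gauge(c))
```

```text
2.2 [-0.99583183  0.56657156  0.01979606]
(array([ 0.7,  0.2, -2.3]), array([-0.0006,  0.0019, -0.0003]), array([ 0.5297, -0.164 ,  0.213 ]))
{'red': (array([357.2 , 314.53]), array([  9.99, -41.16]), 32), 'green': (array([338.25, 329.66]), array([-27.87, -40.06]), 83), 'pull_mm': 37.86}
```

View pics/s2.png

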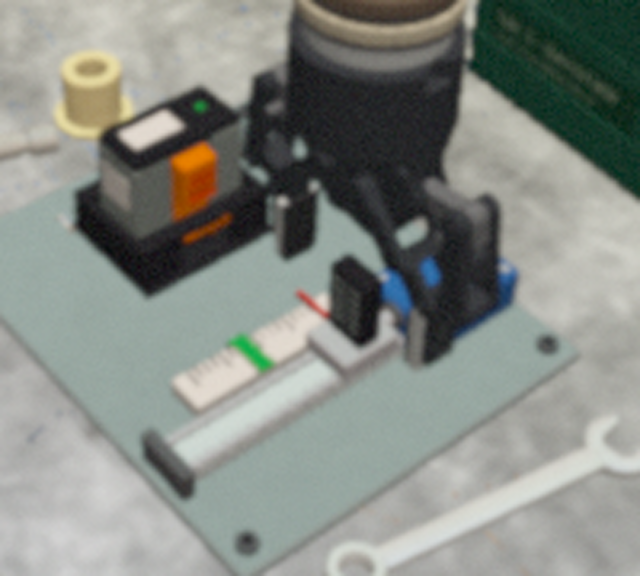

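Run:
```python
from m import *
o=observe(); c=camera("scene"); p=o['eef_pos']; R=Ro.from_rotvec(o['ee_rot']).as_matrix()
print(o['eef_pos'])
q=np.array([p+R@np.array([.160,y,z]) for z in(-.0425,.0425) for y in(-.011,.011)])
t=np.array([[.5297,-.1640,.074]])
print((proj(c,np.r_[q,t])-[260,220])*3.2)
```

```text
[ 0.52979011 -0.16631607  0.21418785]
[[281.42406524 263.37768886]
 [315.36759215 244.47434648]
 [400.47859779 364.58044406]
 [435.11870793 342.64164925]
 [353.97577039 269.0768728 ]]
```

The projected fingertips match the picture, so the fingers straddle the tab. I'll centre by 2 mm and close.

Request:
step_arm:
  translation:
    - [1,0,-1]
    - [1,0,-2]
  dr:
    - [0,0,0]
    - [0,0,0]

```text
time: 2.55
eef_pos: [0.5297, -0.164, 0.2131]
ee_rot: [1.219, 1.199, -1.22]
force: [-0.3, 0.0, -0.6]
opening: 0.997
```

Request:
step_arm:
  translation:
    - [0,0,0]
    - [0,0,0]
    - [0,0,0]
    - [0,0,0]
    - [0,0,0]
    - [0,0,0]
  dr:
    - [0,0,0]
    - [0,0,0]
    - [0,0,0]
    - [0,0,0]
    - [0,0,0]
    - [0,0,0]
  gripper: -1

```text
time: 3.3
eef_pos: [0.5296, -0.1641, 0.2128]
ee_rot: [1.219, 1.2, -1.221]
force: [-1.3, -0.2, 2.7]
opening: 0.295
```

Run:
```python
from m import *
o=observe(); print(o['time'],o['force'],o['eef_pos'],o['opening'],o['opening']*85)
R=Ro.from_rotvec(o['ee_rot']).as_matrix(); print((R.T@np.array([*-ux,0])).round(4))
c=camera("scene"); print(gauge(c))
```

```text
3.3 [-1.33749656 -0.22086577  2.71232961] [ 0.52956424 -0.16407156  0.21284428] 0.2952952264146567 25.10009424524582
[-5.e-04 -1.e+00  4.e-04]
{'red': (array([356.12, 313.5 ]), array([ 10.14, -38.33]), 22), 'green': (array([338.24, 329.65]), array([-27.87, -40.04]), 84), 'pull_mm': 38.01}
```

Gripped at 25 mm (the tab is 26 mm). Pulling 39 mm along tool -y.

Request:
step_arm:
  translation:
    - [0,-4,0]
    - [0,-10,0]
    - [0,-18,0]
    - [0,-26,0]
    - [0,-33,0]
    - [0,-37,0]
    - [0,-39,0]
    - [0,-39,0]
  dr:
    - [0,0,0]
    - [0,0,0]
    - [0,0,0]
    - [0,0,0]
    - [0,0,0]
    - [0,0,0]
    - [0,0,0]
    - [0,0,0]

```text
time: 4.35
eef_pos: [0.4918, -0.1634, 0.2129]
ee_rot: [1.222, 1.195, -1.218]
force: [7.7, 0.7, -4.9]
opening: 0.294
```

Run:
```python
from m import *
o=observe(); print(o['time'],o['force'],o['eef_pos'],o['opening'])
c=camera("scene"); cv2.imwrite("pics/s3.png",cv2.resize(c["frame"][270:380,270:430,::-1],None,fx=4.5,fy=4.5,interpolation=2)); print(gauge(c))
c=camera("top"); cv2.imwrite("pics/t3.png",cv2.resize(c["frame"][220:310,350:460,::-1],None,fx=5,fy=5,interpolation=2)); print(gauge(c))
```

```text
4.35 [ 7.72458213  0.74522723 -4.91925866] [ 0.49180758 -0.16343032  0.21289006] 0.29384842828095853
{'red': (array([337.42, 322.76]), array([-26.25, -35.79]), 16), 'green': (array([336.84, 328.07]), array([-27.49, -36.04]), 64), 'pull_mm': 1.24}
{'red': (array([nan, nan]), array([nan, nan]), 0), 'green': (array([nan, nan]), array([nan, nan]), 0), 'pull_mm': nan}m.py:25: RuntimeWarning: invalid value encountered in scalar divide
  uv=[(xx*ww).sum()/ww.sum(),(yy*ww).sum()/ww.sum()]
```

View pics/s3.png

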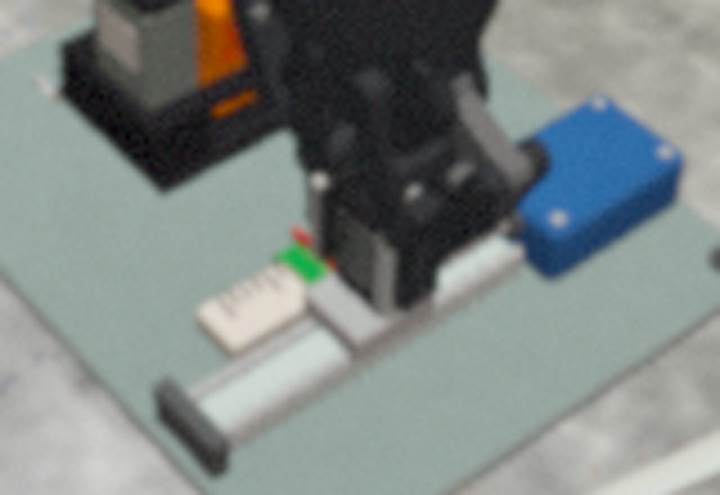

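View pics/t3.png

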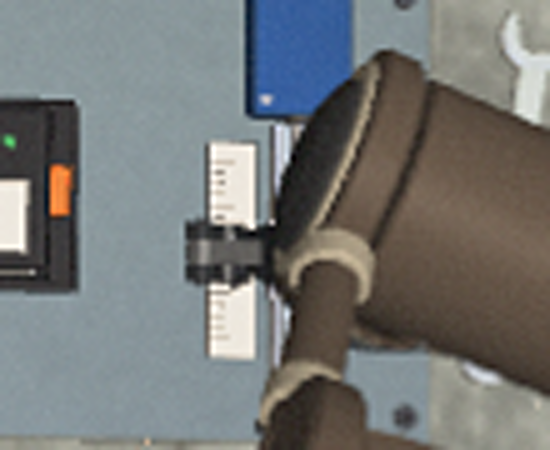

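The pointer is just short of the marker. I'll check the grasp-point displacement including tilt, and the pointer height by triangulation.

Run:
```python
from m import *
import pickle
o=observe(); 
def gp(p,r): return np.array(p)+Ro.from_rotvec(r).as_matrix()@np.array([.155,0,0])
a=gp([.52956424,-.16407156,.21284428],[1.219,1.2,-1.221]); b=gp(o['eef_pos'],o['ee_rot'])
print(o['ee_rot'],o['eef_pos'],o['force']); print(a,b,((a-b)[:2]@ux)*1000)
# triangulate pointer tip region: home pictures, leftmost end (tip) of the red bar
T=pickle.load(open("top0.pkl","rb"));S=pickle.load(open("scene0.pkl","rb"))
for z in(.026,.028,.030): print(z,[(((plane(c,uv,z)[0,:2]-C)@ux)*1e3).round(2) for c,uv in((T,(396.99,255.01)),(S,(357.23,314.56)))])
for z in(.017,.019): print(z,[(((plane(c,uv,z)[0,:2]-C)@ux)*1e3).round(2) for c,uv in((T,(395.62,272.45)),(S,(338.24,329.65)))])
```

```text
[ 1.22179153  1.19508862 -1.21758972] [ 0.49188125 -0.16344419  0.21286885] [ 7.97924519  1.19370911 -5.72778771]
[ 0.52964297 -0.16440948  0.05784467] [ 0.49283718 -0.16387292  0.05787239] 36.80970212702545
0.026 [np.float64(10.69), np.float64(12.7)]
0.028 [np.float64(10.56), np.float64(11.34)]
0.03 [np.float64(10.44), np.float64(9.99)]
0.017 [np.float64(-28.55), np.float64(-26.69)]
0.019 [np.float64(-28.6), np.float64(-27.88)]
```

Both estimates agree, with the pointer at z about 28 mm: 2.3–2.6 mm remain.

Request:
step_arm:
  translation:
    - [0,-1.5,0]
    - [0,-2.5,0]
    - [0,-2.5,0]
  dr:
    - [0,0,0]
    - [0,0,0]
    - [0,0,0]

```text
time: 4.82
eef_pos: [0.4896, -0.1634, 0.2129]
ee_rot: [1.222, 1.195, -1.217]
force: [8.1, 1.7, -6.6]
opening: 0.294
```

Run:
```python
from m import *
o=observe(); 
def gp(p,r): return np.array(p)+Ro.from_rotvec(r).as_matrix()@np.array([.155,0,0])
a=np.array([.52964,-.16441,.05784]); b=gp(o['eef_pos'],o['ee_rot'])
print(o['time'],o['eef_pos'],o['force'],((a-b)[:2]@ux)*1000)
c=camera("scene"); cv2.imwrite("pics/s4.png",cv2.resize(c["frame"][300:350,310:370,::-1],None,fx=12,fy=12,interpolation=2)); g=gauge(c); print(g)
print((plane(c,g['red'][0],.028)[0,:2]-C)@ux)
# same-ray comparison: reprojected centre line of marker at pointer height
gr=-.0286+.0007
print(proj(c,[[*(C+ux*gr+uy*y),.028] for y in(-.052,-.045,-.035,-.030)]), proj(c,[[*(C+ux*x+uy*y),.019] for x in(gr-.005,gr+.005) for y in(-.053,-.027)]))
```

```text
4.825 [ 0.4895598 -0.1633897  0.2128883] [ 8.07639702  1.69828883 -6.56316395] 39.04704695871026
{'red': (array([335.71, 322.68]), array([-28.27, -34.01]), 13), 'green': (array([336.6 , 328.29]), array([-28.1 , -36.18]), 54), 'pull_mm': -0.17}
-0.02704799054213329
[[343.13178011 330.13650404]
 [340.28516694 327.51950325]
 [336.27653468 323.83242085]
 [334.29741409 322.01128312]] [[340.94887377 335.96755292]
 [330.62681284 326.30507553]
 [345.9140136  333.02439573]
 [335.5503832  323.48847572]]
```

View pics/s4.png

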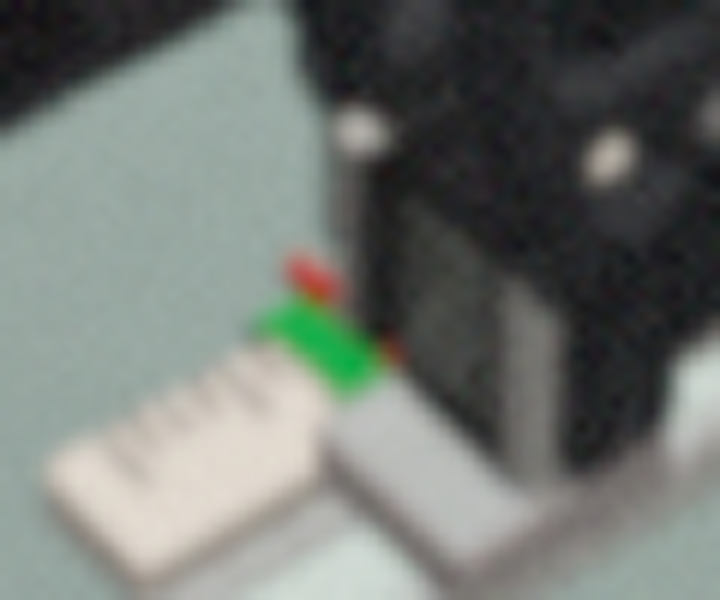

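The pointer is over the marker: kinematics gives 39.05 of about 39.1 mm, and the scene view suggests up to 0.8 mm more. I'll add 0.4 mm and hold.

Request:
step_arm:
  translation:
    - [0,-0.4,0]
    - [0,-0.4,0]
    - [0,-0.4,0]
    - [0,-0.4,0]
    - [0,-0.4,0]
    - [0,-0.4,0]
    - [0,-0.4,0]
    - [0,-0.4,0]
  dr:
    - [0,0,0]
    - [0,0,0]
    - [0,0,0]
    - [0,0,0]
    - [0,0,0]
    - [0,0,0]
    - [0,0,0]
    - [0,0,0]

```text
time: 5.88
eef_pos: [0.4893, -0.1634, 0.2129]
ee_rot: [1.222, 1.195, -1.217]
force: [8.4, 1.3, -5.6]
opening: 0.295
```

Run:
```python
from m import *
o=observe(); 
def gp(p,r): return np.array(p)+Ro.from_rotvec(r).as_matrix()@np.array([.155,0,0])
a=np.array([.52964,-.16441,.05784]); b=gp(o['eef_pos'],o['ee_rot'])
print(o['time'],o['eef_pos'],o['force'],((a-b)[:2]@ux)*1000)
c=camera("scene"); g=gauge(c); print(g,(plane(c,g['red'][0],.028)[0,:2]-C)@ux)
```

```text
5.875 [ 0.48925702 -0.16339304  0.21288616] [ 8.36251178  1.31152795 -5.59028582] 39.32328491459506
{'red': (array([335.48, 322.72]), array([-28.6 , -33.86]), 10), 'green': (array([336.53, 328.39]), array([-28.32, -36.28]), 52), 'pull_mm': -0.28} -0.02738771684363486
```

Request:
step_arm:
  translation:
    - [0,0,0]
    - [0,0,0]
  dr:
    - [0,0,0]
    - [0,0,0]

```text
time: 6.18
eef_pos: [0.4892, -0.1634, 0.2129]
ee_rot: [1.222, 1.195, -1.217]
force: [9.8, 1.9, -6.7]
opening: 0.291
```

Request:
step_arm:
  translation:
    - [0,0,0]
    - [0,0,0]
    - [0,0,0]
    - [0,0,0]
    - [0,0,0]
    - [0,0,0]
    - [0,0,0]
    - [0,0,0]
  dr:
    - [0,0,0]
    - [0,0,0]
    - [0,0,0]
    - [0,0,0]
    - [0,0,0]
    - [0,0,0]
    - [0,0,0]
    - [0,0,0]
  gripper: 1

```text
time: 7.18
eef_pos: [0.4877, -0.1634, 0.2127]
ee_rot: [1.219, 1.2, -1.221]
force: [0.6, -0.1, -0.3]
opening: 0.999
```

Run:
```python
from m import *
o=observe(); print(o['time'],o['eef_pos'],o['force'],o['opening'])
c=camera("scene"); cv2.imwrite("pics/s5.png",cv2.resize(c["frame"][220:400,260:460,::-1],None,fx=3.2,fy=3.2,interpolation=2)); print(gauge(c))
print('cas above',delta([.5218,-.0294,.2],target(-1)), 'up', delta([.4905,-.1634,.15],target(-1)))
```

```text
7.175 [ 0.48765915 -0.16338849  0.21266461] [ 0.59501421 -0.13419043 -0.29848436] 0.9994459758247141
{'red': (array([353.64, 311.16]), array([ 10.44, -31.83]), 8), 'green': (array([338.23, 329.64]), array([-27.87, -40.02]), 84), 'pull_mm': 38.31}
cas above (array([-142.6,   32.2, -134.2]), array([-0.0004,  0.0019, -0.0004]), array([ 0.5218, -0.0294,  0.355 ])) up (array([-92.4,   2.9,   0.2]), array([-0.0004,  0.0019, -0.0004]), array([ 0.4905, -0.1634,  0.305 ]))
```

View pics/s5.png

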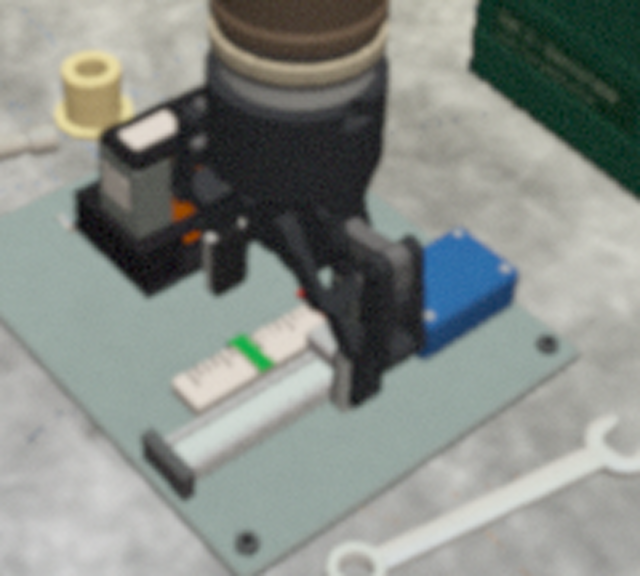

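The slide has run home, with the pointer back at its start. I'll rise straight up first, then move over the docked cassette.

Request:
step_arm:
  translation:
    - [-20,0,0]
    - [-60,0,0]
    - [-105,2,-10]
    - [-135,10,-45]
    - [-142,19,-80]
    - [-142,26,-110]
    - [-142,31,-128]
    - [-142,32,-134]
  dr:
    - [0,0,0]
    - [0,0,0]
    - [0,0,0]
    - [0,0,0]
    - [0,0,0]
    - [0,0,0]
    - [0,0,0]
    - [0,0.002,0]

```text
time: 8.22
eef_pos: [0.5217, -0.0289, 0.3541]
ee_rot: [1.219, 1.203, -1.219]
force: [1.2, -1.4, -0.3]
opening: 0.996
```

Request:
step_arm:
  translation:
    - [0,0,0]
    - [0,0,0]
  dr:
    - [0,0,0]
    - [0,0,0]

```text
time: 8.48
eef_pos: [0.5215, -0.0304, 0.3541]
ee_rot: [1.221, 1.201, -1.221]
force: [-0.2, 0.2, -0.4]
opening: 0.997
```

Run:
```python
from m import *
o=observe(); print(o['time'],o['eef_pos'],o['force'],o['opening'])
c=camera("scene"); save(c,"pics/s6.png"); print(gauge(c))
print(delta([.5218,-.0294,.061],target(-1)))
cv2.imwrite("pics/s6.png",cv2.resize(c["frame"][120:400,220:460,::-1],None,fx=2.1,fy=2.1,interpolation=2))
print([x for x in cents(c,(280,230,345,310))['orange']])
```

```text
8.475 [ 0.52147016 -0.03035906  0.35414788] [-0.15780489  0.15364692 -0.39419692] 0.9970474346783923
{'red': (array([357.24, 314.57]), array([  9.99, -41.26]), 32), 'green': (array([338.24, 329.64]), array([-27.86, -40.03]), 84), 'pull_mm': 37.85}
(array([138.2,   0.3,  -1.1]), array([-0.0015,  0.0002, -0.    ]), array([ 0.5218, -0.0294,  0.216 ]))
[(array([320.18, 269.24]), [314, 265, 13, 9, 78])]
```

View pics/s6.png

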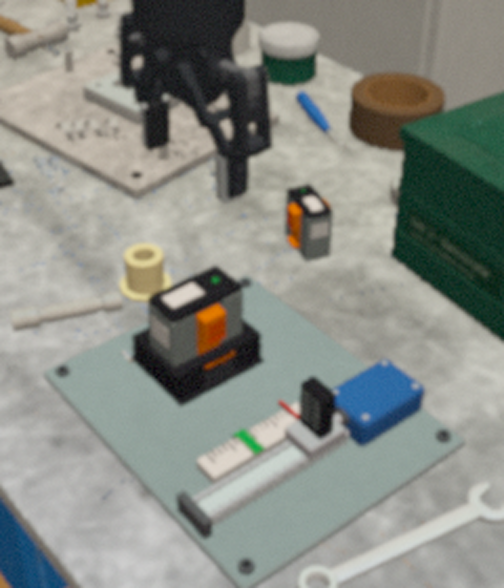

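The gauge is confirmed home, reading the same as at the start. The gripper is over the docked cassette, whose orange catch is at (210,328) in the picture. Descending around the catches.

Request:
step_arm:
  translation:
    - [20,0,-1]
    - [50,0,-1]
    - [80,0,-1]
    - [105,0,-1]
    - [124,0,-1]
    - [134,0,-1]
    - [138,0,-1]
    - [138,0,-1]
  dr:
    - [0,0,0]
    - [0,0,0]
    - [0,0,0]
    - [0,0,0]
    - [0,0,0]
    - [0,0,0]
    - [0,0,0]
    - [0,0,0]

```text
time: 9.52
eef_pos: [0.522, -0.0288, 0.2167]
ee_rot: [1.221, 1.201, -1.22]
force: [-0.3, -0.7, 0.6]
opening: 0.997
```

Run:
```python
from m import *
o=observe(); print(o['time'],o['eef_pos'],o['force'],o['opening'])
c=camera("scene"); print(delta([.5218,-.0294,.061],target(-1)))
cv2.imwrite("pics/s7.png",cv2.resize(c["frame"][200:350,250:410,::-1],None,fx=4,fy=4,interpolation=2))
```

```text
9.525 [ 0.52195058 -0.0288391   0.21673999] [-0.30451587 -0.71265669  0.63165989] 0.996842404959336
(array([ 1. , -0.3,  0.6]), array([-0.0006,  0.0001, -0.0017]), array([ 0.5218, -0.0294,  0.216 ]))
```

View pics/s7.png

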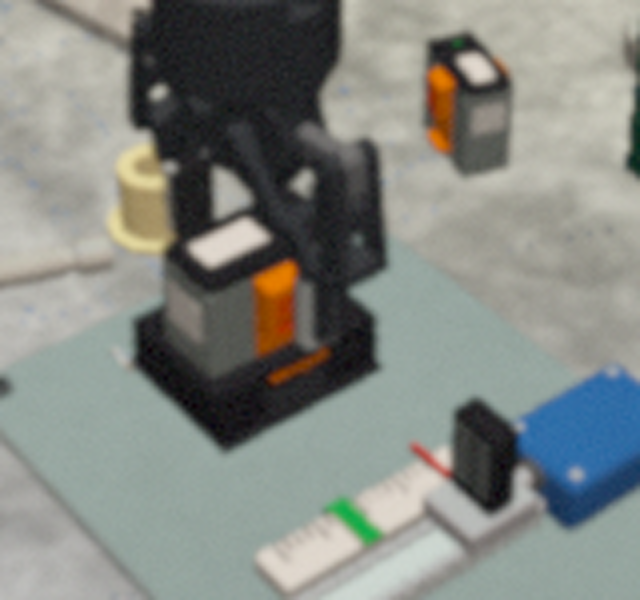

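The fingers straddle both orange catches, with the near pad at (307,310) beside the button at (275,310). Closing.

Request:
step_arm:
  translation:
    - [0.5,0,0.5]
    - [0.5,0,0.5]
    - [0.5,0,0.5]
    - [0.5,0,0.5]
    - [0.5,0,0.5]
    - [0.5,0,0.5]
    - [0.5,0,0.5]
    - [0.5,0,0.5]
  dr:
    - [0,0,0]
    - [0,0,0]
    - [0,0,0]
    - [0,0,0]
    - [0,0,0]
    - [0,0,0]
    - [0,0,0]
    - [0,0,0]
  gripper: -1

```text
time: 10.58
eef_pos: [0.5228, -0.0293, 0.2177]
ee_rot: [1.222, 1.199, -1.218]
force: [-0.8, -0.2, 7.6]
opening: 0.417
```

Run:
```python
from m import *
o=observe(); print(o['time'],o['eef_pos'],o['force'],o['opening']*85)
c=camera("scene")
cv2.imwrite("pics/s8.png",cv2.resize(c["frame"][200:350,250:410,::-1],None,fx=4,fy=4,interpolation=2))
```

```text
10.575 [ 0.52278828 -0.029281    0.21771995] [-0.80937543 -0.20917272  7.58439179] 35.443740220550055
```

View pics/s8.png

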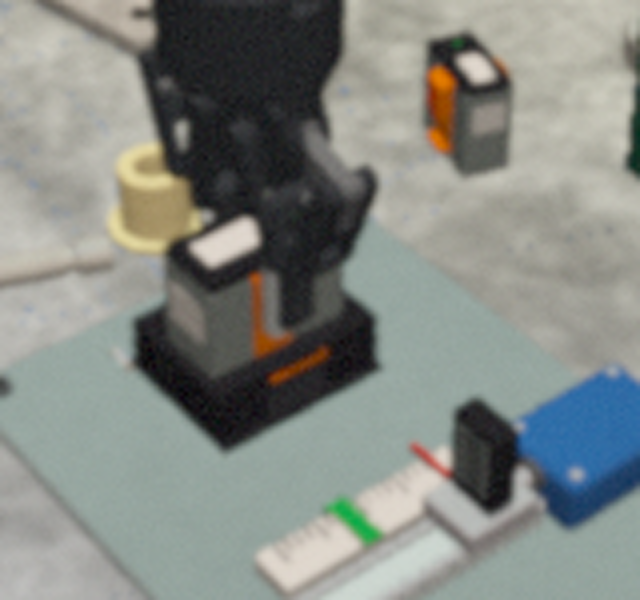

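Run:
```python
from m import *
import pickle
o=observe(); p=o['eef_pos']; R=Ro.from_rotvec(o['ee_rot']).as_matrix()
print(p+R@[.155,0,0],R[:,0],o['wrist_torque'])
c=camera("scene"); f=lambda X:((proj(c,X)-[250,200])*4).round(0)
print('pad edges tips', f([p+R@np.array([.173,y,z]) for z in(.02,) for y in(-.011,.011)]))
G=np.array([.5218,-.0294])
for w in (.020,.027): print('button -x edge bottom/top, +x bottom',f([[*(G+ux*x-uy*w),z] for x,z in((-.011,.046),(-.011,.074),(.011,.046))]))
c=camera("top"); cv2.imwrite("pics/t8.png",cv2.resize(c["frame"][220:300,310:420,::-1],None,fx=6,fy=6,interpolation=2))
```

```text
[ 0.52329738 -0.02933543  0.06275241] [ 3.18386636e-03 -3.80950145e-04 -9.99994859e-01] [ 4.48723791e-02  3.28409592e-01 -3.23987849e-04]
pad edges tips [[261. 337.]
 [303. 316.]]
button -x edge bottom/top, +x bottom [[258. 336.]
 [257. 285.]
 [300. 315.]]
button -x edge bottom/top, +x bottom [[268. 345.]
 [267. 293.]
 [310. 324.]]
```

View pics/t8.png

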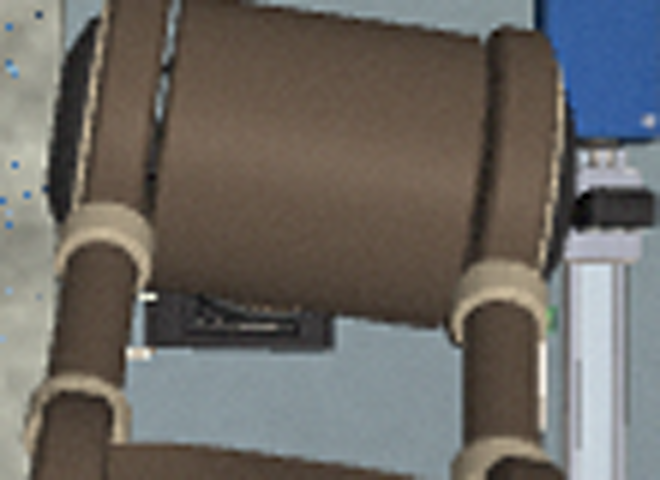

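The pads overlap the buttons well, with an x offset of only a few mm. I'll test with a slow straight lift first.

Request:
step_arm:
  translation:
    - [-1,0,0]
    - [-3,0,0]
    - [-6,0,0]
    - [-10,0,0]
    - [-14,0,0]
    - [-17,0,0]
    - [-20,0,0]
    - [-20,0,0]
  dr:
    - [0,0,0]
    - [0,0,0]
    - [0,0,0]
    - [0,0,0]
    - [0,0,0]
    - [0,0,0]
    - [0,0,0]
    - [0,0,0]

```text
time: 11.72
eef_pos: [0.5218, -0.0291, 0.2363]
ee_rot: [1.221, 1.201, -1.22]
force: [-0.8, 0.0, -1.5]
opening: 0.416
```

Run:
```python
from m import *
o=observe(); print(o['time'],o['eef_pos'],o['force'],o['wrist_torque'],o['opening'])
c=camera("scene")
cv2.imwrite("pics/s9.png",cv2.resize(c["frame"][190:340,250:410,::-1],None,fx=4,fy=4,interpolation=2))
```

```text
11.725 [ 0.5218364  -0.02913726  0.23626806] [-0.81954967  0.02340581 -1.54689175] [-0.03156515  0.02102815 -0.00031417] 0.4161694587607435
```

View pics/s9.png

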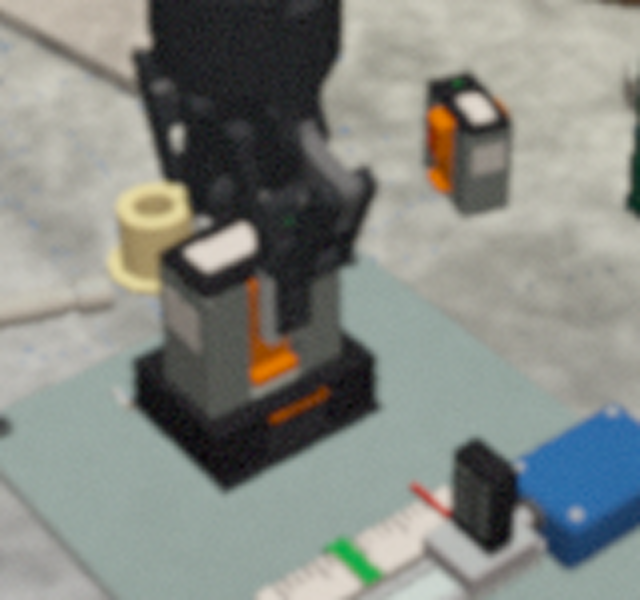

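Run:
```python
from m import *
c=camera("scene"); f=c["frame"]
for uv in [(303,252),(306,251),(309,250),(300,254)]: print(f[uv[1],uv[0]],depth(c,uv).round(4))
o=observe();print(o['time'],o['force'])
```

```text
[223 214 205] [[ 0.5049 -0.0275  0.1033]]
[222 214 204] [[ 0.5098 -0.0292  0.104 ]]
[223 215 206] [[ 0.5158 -0.0293  0.1032]]
[222 212 203] [[ 0.4982 -0.0285  0.1031]]
11.825 [-0.49603436  0.20270881 -1.36217503]
```

The cassette top went from z = 0.084 to 0.1035, so it rose with the pads without slipping and the catches released. Continuing straight up.

Request:
step_arm:
  translation:
    - [-6,0,0]
    - [-18,0,0]
    - [-34,0,0]
    - [-52,0,0]
    - [-70,0,0]
    - [-85,0,0]
    - [-95,0,0]
    - [-100,0,0]
  dr:
    - [0,0,0]
    - [0,0,0]
    - [0,0,0]
    - [0,0,0]
    - [0,0,0]
    - [0,0,0]
    - [0,0,0]
    - [0,0,0]

```text
time: 12.82
eef_pos: [0.5217, -0.0291, 0.3367]
ee_rot: [1.221, 1.201, -1.219]
force: [-0.5, -1.0, -2.3]
opening: 0.414
```

Request:
step_arm:
  translation:
    - [0,0,0]
    - [0,0,0]
    - [0,0,0]
    - [0,0,0]
  dr:
    - [0,0,0]
    - [0,0,0]
    - [0,0,0]
    - [0,0,0]

```text
time: 13.32
eef_pos: [0.5215, -0.0291, 0.3355]
ee_rot: [1.22, 1.202, -1.221]
force: [0.7, -0.5, -1.3]
opening: 0.416
```

Run:
```python
from m import *
o=observe(); print(o['time'],o['eef_pos'],o['ee_rot'],o['force'],o['opening'],o['dq'].round(4))
c=camera("scene"); print(gauge(c))
cv2.imwrite("pics/s10.png",cv2.resize(c["frame"][130:400,220:480,::-1],None,fx=2.2,fy=2.2,interpolation=2))
f=c["frame"].astype(int); yy,xx=np.nonzero((f.min(2)>190)); k=(xx>280)&(xx<340)&(yy>150)&(yy<260)
d=depth(c,np.c_[xx[k],yy[k]]); d=d[d[:,2]>.15]; print(len(d),d.mean(0) if len(d) else 0)
```

```text
13.325 [ 0.52151159 -0.02911485  0.33545116] [ 1.22032666  1.20242594 -1.22059444] [ 0.71269652 -0.49837892 -1.33951297] 0.41637733655280473 [ 0.0012 -0.0012 -0.0036  0.0006 -0.0014  0.0005]
{'red': (array([357.25, 314.58]), array([  9.98, -41.29]), 32), 'green': (array([338.23, 329.65]), array([-27.88, -40.02]), 83), 'pull_mm': 37.86}
63 [ 0.50806921 -0.02927231  0.20252491]
```

View pics/s10.png

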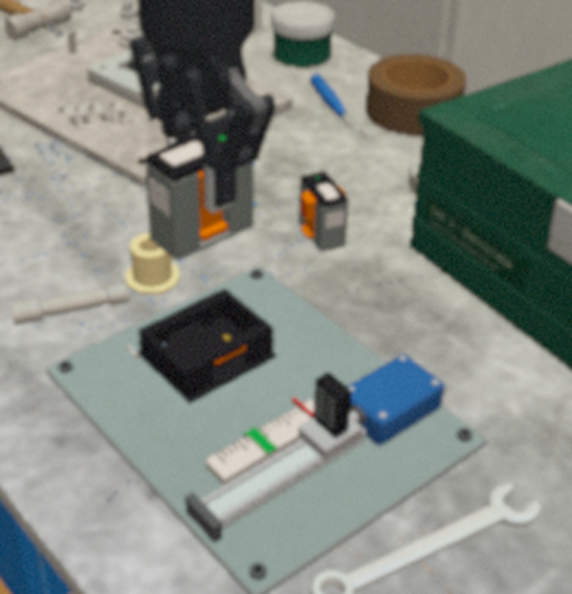

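The dock is empty at (205,345) in the picture. The cassette hangs upright with its top at z = 0.2025, so its underside is about 92 mm above the rim. The gauge is home and the bystanders haven't moved. Handing in.

```bash
python3 -c "
from plant import job,observe
print(job.hand_in()); o=observe(); print(o['time'],o['opening'])"
```

```text
the job is handed in; nothing more can be done
None
the job is handed in; nothing more can be done
```

The gauge reading and the cassette removal are both done, and the job was handed in at about 13.4 s of the 54 s allowed.

- **Gauge:** I pulled the tab about 39.3 mm. The pointer stood over the green marker for about 1.3 s. Distance moved and the scene camera agreed to within about 0.5 mm. The top camera's view was blocked by the arm at that moment. I then let go, and the slide ran home: the camera reads 37.86 mm from pointer to marker, the same as at the start.
- **Cassette:** I pinched both catches and lifted the cassette straight up. At the last check it hung upright and did not slip, with its underside about 92 mm above the dock rim. The bush, plug gauge and spanner looked unmoved in the last picture.
- **Disagreements:**
  - The pads sit 1.5 to 4 mm off-centre along the cassette's x.
  - The gripper opening works out at about 35 to 38 mm, where fully pinched catches should be 40 mm apart. I could not settle this, but the catches released cleanly.

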